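Set the ultrasonic cleaner's power selector and start it

TASK

The lidded ultrasonic cleaner on the bench is ready to run: with a fingertip, push the pointer of its power selector clockwise (seen from above), click by click, to the fifth mark, counting the long mark as the first, and never past it, since more power would pit the injector seats. Push it lightly, without pinching or forcing it, and once it rests on the fifth mark press the start button fully down and let it come up again. Leave the lid, the brass nozzle, the wrench and the piston where they are, and finish clear of everything.

Things in the scene. Friction and masses are not known exactly. Their poses are not given: they have to be found in the camera images.
- cleaner: Steel case fixed to the bench, 320 (x) x 380 (y) x 120 mm high. Origin: centre of its underside; x points from its front (robot side) to its back, y to its left. On its flat top deck, 120 mm above the bench, the front half is the control panel: selector at (x -78, y +70) mm, start button at (-78, -105); the lid covers the back half. Turned by up to 0.25 rad about vertical.
- first_mark (a point): Middle of the long first mark (22 x 7 mm), 76 mm from the selector's axis, on the panel, 121 mm above the bench. The white marks are flat. With angles counterclockwise from the case's x axis, seen from above, it is at 120 degrees; the other six (10 x 3 mm, 65 to 75 mm from the axis) follow clockwise every 40 degrees: 80, 40, 0, -40 (the fifth), -80, -120.
- selector (a joint): Selector angle in rad, growing clockwise seen from above: 0 on the first mark, 0.698 more per mark, 2.793 on the fifth, 4.189 on the seventh. Starts on the first, second or third mark. A sprung detent holds it: pushing takes up to about 0.25 N m (6 N at the pointer), most just before halfway; past halfway it snaps on to the next mark ahead of the finger; let go earlier, it falls back. It rests within 0.1 of a mark. Push slowly.
- selector_axis (a point): On the selector's vertical axis, at the top of its hub (44 mm diameter, top 155 mm above the bench). A tapered grey pointer with a white line on top stretches from the hub to 60 mm from the axis, about 28 mm wide at 30 mm from the axis and 19 at its end; its upright flanks run from 5 to 33 mm above the deck. The deck is free of other things within 80 mm of the axis.
- selector_tip (a point): Point at the pointer's tip, 60 mm from the selector's axis, half way up the pointer (139 mm above the bench). Moves with it; its direction from selector_axis shows where the selector points.
- start_top (a point): Centre of the top of the round start button (grey cap 32 mm in diameter, in a dark housing), 142 mm above the bench when up. Pressed straight down. The point moves with the button.
- start (a joint): How far the start button is pressed, in m: 0 up, 0.006 fully down, which takes about 5 N; it springs up when released.
- lid: Loose aluminium lid 146 x 326 x 8 mm, with a black bar handle up to 35 mm above its underside, lying on the back half of the deck. Origin: centre of its underside. To be left alone.
- nozzle: Loose brass injector nozzle standing on the deck's right end, 26 mm diameter, 60 mm high; origin at the centre of its foot. To be left alone.
- wrench: Loose steel wrench lying on the bench to the right of the cleaner (negative y), along its own x. To be left alone.
- piston: Loose aluminium piston, 72 mm diameter, 62 mm high, standing on the bench to the left of the cleaner; origin at the centre of its foot. To be left alone.

How it is judged:
On the way, in this order (a step that is already met when the one before it is completed fails the run):
1. the selector rests on the fifth mark (value of joint selector between 2.643 and 2.943 rad and velocity of joint selector between -0.1 and 0.1 rad/s), for 0.3 s.
2. the start button is pressed fully down (value of joint start above 0.0048 m), for 0.04 s.
3. the button is let up again (value of joint start below 0.001 m), for 0.1 s.
At the end, for the whole second after the job is handed in: The selector rests on the fifth mark (2.793 rad, within 0.15), the start button is up again (within 1 mm) after having been pressed at least 4.8 of its 6 mm with the selector set, and lid, nozzle, wrench and piston are at rest within 12 mm of where they began, nozzle and piston upright (value of joint selector between 2.643 and 2.943 rad and value of joint start below 0.001 m and distance of each of lid, nozzle, wrench, piston from where it was at the start of the episode below 0.012 m and linear speed of each of lid, nozzle, wrench, piston below 0.02 m/s and angle between each of nozzle, piston's own z axis and vertical below 0.2 rad); the robot touches nothing.
It fails at once if the selector is turned past the fifth mark, halfway to the sixth (value of joint selector above 3.123 rad).
It fails at once if the start button is pressed while the selector is not on the fifth mark (value of joint start above 0.003 m and (value of joint selector below 2.593 rad or value of joint selector above 2.993 rad)).
It fails at once if the selector is pinched or forced (over 20 N between fingers and selector) (contact force between the fingers and selector above 20 N).
It fails at once if the lid, nozzle, wrench or piston is lifted, carried or knocked (moved over 15 mm) (distance of any of lid, nozzle, wrench, piston from where it was at the start of the episode above 0.015 m).
It also fails if it takes over 69 s, if anything falls off the work surface, if the arm or the gripper's body presses on something with over 40 N, if the wrist force passes 120 N, or if a joint passes its speed limit or range.

ROBOT

A 6-joint arm with a two-finger parallel gripper is mounted at the origin on the work surface. World frame = base frame: x ahead of the robot, y to its left, z up, the work surface at z = 0. Lengths are in m, angles in rad, forces in N, time in s.
With the tool pointing down it reaches from about 0.275 to 0.975 m from the base axis. Payload 8.4 kg.
Tool frame: the origin (TCP) lies between the finger pads; the fingertips stand 25 mm ahead of it and the grasp point (between the pads) lies 6 mm ahead of it; z points along the fingers, y is the line along which they close (so a half turn about z gives the same grasp; the last joint's range is limited). The gripper opens to 92 mm and grips with 3 to 60 N. Pads are 20 mm wide; open, the fingers measure 128 mm over their backs; the gripper's body (75 mm by 189 mm) begins 69 mm behind the grasp point.
Start: joints at [1.235, 0.353, 1.633, -0, 1.155, -0.002], TCP at [0.205, 0.591, 0.24] pointing down, gripper open.
Joint ranges: [-2.63, 2.63], [-0.92, 2.1], [0.06, 2.66], [-1.3, 4.44], [0, 2.69], [-3.02, 3.02]. Speed limits (rad/s): [2.22, 2.22, 2.79, 3.14, 3.14, 3.14].

INTERFACE

Orientations are given as a unit quaternion [x, y, z, w].
In Python, from cell import r, eyes gives the robot as it stands.
- The arm moves only by the tool play_rows, never from a script. Its argument "rows" is a list of rows, each an object of numbers: "dx", "dy", "dz": the shift along the tool's x, y, z in mm; "rx", "ry", "rz": the turn, a rotation vector about the tool's x, y, z in rad; "fingers": the gripper command: -1 is shut, 1 is fully open, values between are in proportion. A call has 1 to 20 rows; each row is the pose to reach, as a shift and turn from the pose commanded when the call began, along the tool's axes at that moment; what a row does not reach only later rows make up. A row lasts 1/10 s, in which the tool goes at most 50 mm and 8.59 degrees, less where a joint would pass 70% of its speed; a pose out of reach is approached as far as the arm can. A call with a gripper value outside its range is refused whole. The fingers move at their own pace and stop on an object; "grip_force" is the grip in N (left out, the last holds). Time passes only in rows, so rows that repeat a pose let the fingers close. It gives the time, the measured TCP pose, the force, the opening and the grip force at its end, in the units of the state.
- r.sense(): the state, without advancing time (a new reading comes with each control period).
- eyes.snapshot(name): name is "scene" or "top"; returns (picture, depth): 480x640x3 uint8, red, green, blue; 480x640 float32, m along the optical axis (not along the pixel's ray), 0 where there is no reading.
- eyes.camera_model(name): a dict with "mtx" (3x3 intrinsics, pixels), "xyz" and "attitude" of the camera in the world. Camera axes: x right, y up, looking along -z (the intrinsics and any distortion apply to the point x, -y, -z); pixel columns grow to the right and rows downward; lengths in m; the calibration is good to about 2 mm. A picture is of the moment at which its call begins. camera_model takes no time and is no camera call.
- r.hand_in(): hands the job in; it is judged then, once.
The state is a dict: "clock": time; "joints": joint angles; "dq": joint speeds; "tau": joint torques, N m; "ee_pos": TCP position; "tool_rot": TCP orientation; "ft_force": force on the tool from outside, world axes, zero at the start; "wrist_torque": the same for the moment, N m; "width": finger opening in m; "grip_force": force on a finger pad.
Only numpy, scipy, OpenCV 4.12 (cv2) and the standard library are available. Lean on these libraries where they do the work, as an engineer would, in place of code of your own. Each camera call takes 0.05 s, during which the arm holds its last target. There are 200 camera calls.

## Working session

There is one attempt and no reset: what is moved stays moved. The work goes in short steps, Python scripts to look and compute and a tool call to move; the robot and the scene stay as the last step left them, time stands still between calls to the robot, and variables do not carry over. Pictures are saved under pics/ and viewed, at most 13 in all, crops included, and the job is handed in when it is done.

Besides the shell and the picture viewer there is one more tool, called after ">>>" by a JSON object that holds its "method" and its "body". play_rows: Moves the arm, as the interface text tells. Its arguments: {"type":"object","properties":{"rows":{"type":"array","items":{"type":"object","properties":{"dx":{"type":"number"},"dy":{"type":"number"},"dz":{"type":"number"},"rx":{"type":"number"},"ry":{"type":"number"},"rz":{"type":"number"},"fingers":{"type":"number"}}}},"grip_force":{"type":"number"}},"required":["rows"]}

```bash
mkdir -p pics; cat > h.py <<'E'
import numpy as np, cv2
from scipy.spatial.transform import Rotation as R
from cell import r, eyes
def snap(n,f):
    p,d=eyes.snapshot(n); cv2.imwrite('pics/'+f,cv2.cvtColor(p,cv2.COLOR_RGB2BGR)); np.savez('pics/'+f+'.npz',p=p,d=d); return p,d
def ray(n,u,v,z):
    c=eyes.camera_model(n); k=np.array(c['mtx']); q=np.array(c['attitude']); 
    Rm=R.from_quat(q).as_matrix() if q.size==4 else q.reshape(3,3)
    x=np.array([(u-k[0,2])/k[0,0],-(v-k[1,2])/k[1,1],-1]); w=Rm@x; o=np.array(c['xyz'])
    return o+w*(z-o[2])/w[2]
E
python3 - <<'E'
from h import *
snap('top','t1.png'); snap('scene','s1.png')
for n in('top','scene'): print(eyes.camera_model(n))
s=r.sense(); print(s)
E
```

```text
{'mtx': array([[458.10469242,   0.        , 314.3999706 ],
       [  0.        , 458.10469242, 239.97684641],
       [  0.        ,   0.        ,   1.        ]]), 'xyz': array([ 0.45805097, -0.02254163,  1.44163221]), 'attitude': array([ 0.04132199, -0.02967564, -0.69559117,  0.71663433])}
{'mtx': array([[470.85289922,   0.        , 318.78311646],
       [  0.        , 470.85289922, 240.89049996],
       [  0.        ,   0.        ,   1.        ]]), 'xyz': array([ 1.23617463, -0.0055782 ,  1.07332633]), 'attitude': array([0.2122486 , 0.20751391, 0.66762923, 0.6827589 ])}
{'clock': 0.1, 'joints': array([ 1.23461934e+00,  3.53560565e-01,  1.63401159e+00, -5.49841680e-06,
        1.15520301e+00, -2.42423388e-03]), 'dq': array([ 4.19686345e-05, -2.43980227e-03, -6.68347870e-04, -1.20426714e-03,
       -1.15906547e-03, -5.02128042e-04]), 'tau': array([ 8.74291709e-04, -5.94911027e+01, -3.34930909e+01,  6.99786097e-02,
        1.84916781e-02, -7.52214487e-05]), 'ee_pos': array([0.20463203, 0.59013974, 0.23897081]), 'tool_rot': array([ 1.66101810e-01,  9.86108432e-01, -5.83228936e-04, -9.71443509e-05]), 'ft_force': array([-0.46610647, -1.18207586,  0.48070245]), 'wrist_torque': array([-0.00849678,  0.02040241, -0.02869114]), 'grip_force': 0.0, 'width': 0.09179568049811096}
```

View pics/t1.png

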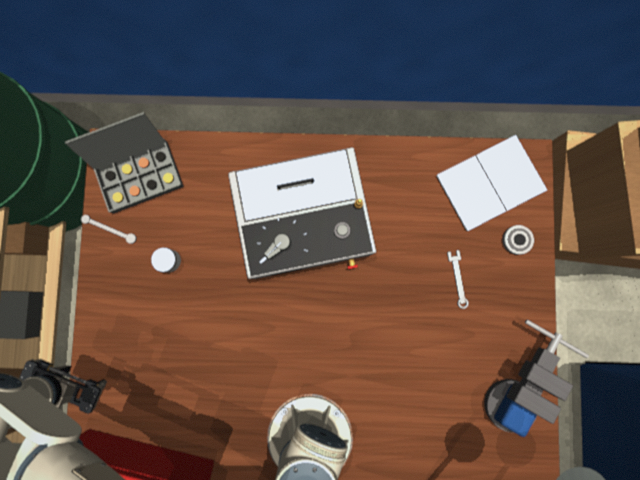

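View pics/s1.png

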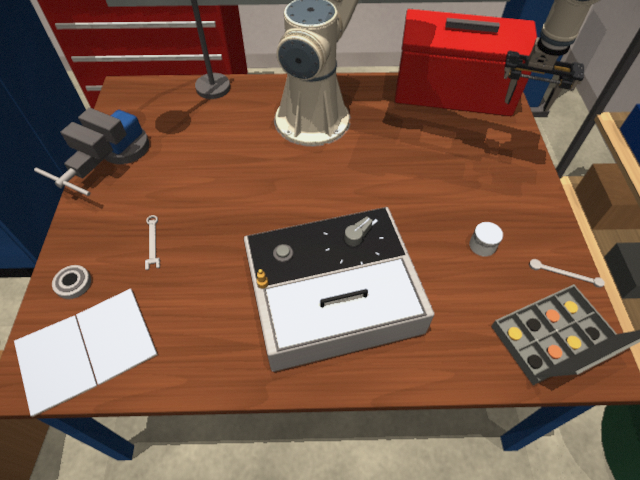

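The top view shows the cleaner around (305,212), with the selector hub at about (282,241) and its pointer running toward (264,262). The button is at (343,229), the nozzle at (359,203), the wrench at (458,280) and the piston at (163,260). The scene view agrees with this.

```bash
python3 - <<'E'
from h import *
p=np.load('pics/t1.png.npz')['p']
c=p[180:290,220:385]; cv2.imwrite('pics/c1.png',cv2.resize(cv2.cvtColor(c,cv2.COLOR_RGB2BGR),None,fx=4.8,fy=4.8,interpolation=cv2.INTER_CUBIC))
p=np.load('pics/s1.png.npz')['p']
c=p[200:290,230:420]; cv2.imwrite('pics/c2.png',cv2.resize(cv2.cvtColor(c,cv2.COLOR_RGB2BGR),None,fx=4.2,fy=4.2,interpolation=cv2.INTER_CUBIC))
E
```

```text
(no output)
```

View pics/c1.png

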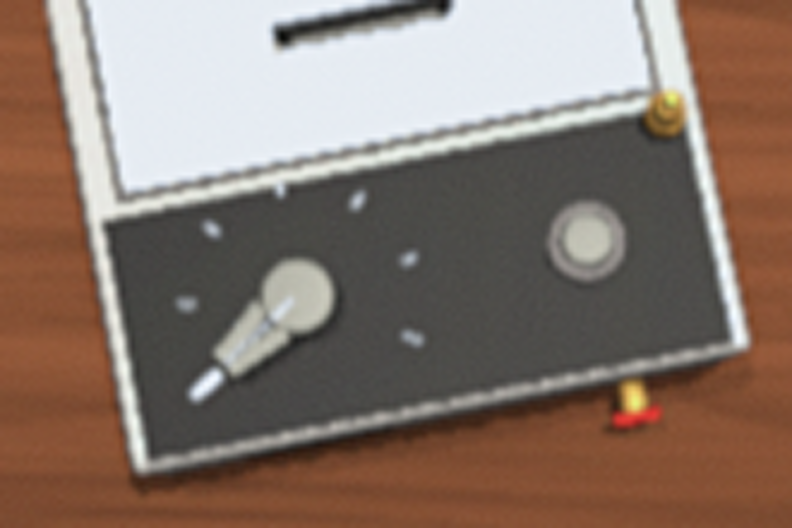

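View pics/c2.png

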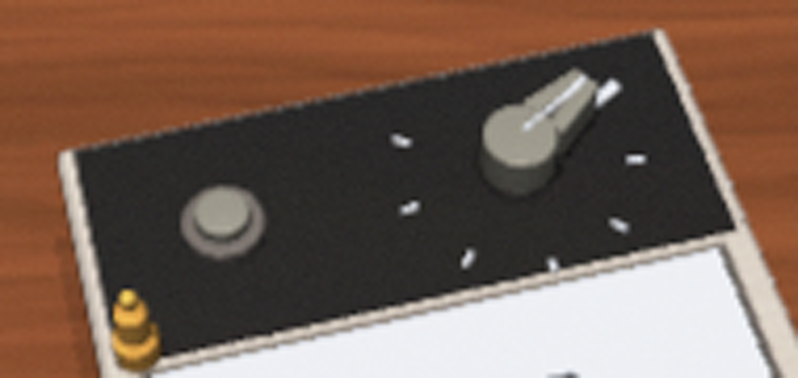

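The selector points at the long first mark, crop (207,384). The other marks run clockwise: (187,303), (211,229), (281,190), (358,200), (408,259) and (413,338). The button is at crop (585,240) and the nozzle at (665,112).

```bash
python3 - <<'E'
from h import *
m=[(207,384),(187,303),(211,229),(281,190),(358,200),(408,259),(413,338)]
m2=[(608,93),(636,159),(619,225),(553,265),(469,259),(410,208),(401,140)]
a=np.radians([120,80,40,0,-40,-80,-120]); rad=np.array([76]+[70]*6)
L=np.c_[-78+rad*np.cos(a),70+rad*np.sin(a)]/1000
for n,mm,s,o in(('top',m,4.8,(220,180)),('scene',m2,4.2,(230,200))):
    W=np.array([ray(n,(u+.5)/s-.5+o[0],(v+.5)/s-.5+o[1],.121)[:2] for u,v in mm])
    Lc=L-L.mean(0);Wc=W-W.mean(0)
    th=np.arctan2((Lc[:,0]*Wc[:,1]-Lc[:,1]*Wc[:,0]).sum(),(Lc*Wc).sum())
    Rm=np.array([[np.cos(th),-np.sin(th)],[np.sin(th),np.cos(th)]])
    t=W.mean(0)-Rm@L.mean(0)
    print(n,'yaw',th,'org',t,'res mm',np.abs(W-(L@Rm.T+t)).max()*1e3)
    print(' axis',Rm@[-.078,.07]+t,'btn',Rm@[-.078,-.105]+t)
    b=(585,240) if n=='top' else (222,211)
    print(' btn seen',ray(n,(b[0]+.5)/s-.5+o[0],(b[1]+.5)/s-.5+o[1],.142)[:2])
    b=(298,297) if n=='top' else (522,132)
    print(' hub seen',ray(n,(b[0]+.5)/s-.5+o[0],(b[1]+.5)/s-.5+o[1],.155)[:2])
E
```

```text
top yaw 0.2286968541135115 org [0.67315562 0.0430016 ] res mm 1.1643838255320158
 axis [0.58131694 0.09349572] btn [ 0.62099093 -0.07694774]
 btn seen [ 0.62072029 -0.07550085]
 hub seen [0.58046078 0.09292628]
scene yaw 0.2260758786145898 org [0.66972622 0.04262171] res mm 1.8853174929074068
 axis [0.5780202  0.09335637] btn [ 0.61724732 -0.0771905 ]
 btn seen [ 0.61927255 -0.07777441]
 hub seen [0.57754692 0.09361824]
```

>>> {"method": "play_rows", "body": {"rows": [{"dx":-30,"dy":-24,"rz":0.03,"fingers":-1},{"dx":-60,"dy":-48,"rz":0.06,"fingers":-1},{"dx":-90,"dy":-72,"rz":0.1,"fingers":-1},{"dx":-120,"dy":-96,"rz":0.13,"fingers":-1},{"dx":-150,"dy":-120,"rz":0.16,"fingers":-1},{"dx":-180,"dy":-144,"rz":0.2,"fingers":-1},{"dx":-210,"dy":-168,"rz":0.23,"fingers":-1},{"dx":-240,"dy":-192,"rz":0.26,"fingers":-1},{"dx":-270,"dy":-216,"rz":0.29,"fingers":-1},{"dx":-300,"dy":-240,"rz":0.32,"fingers":-1},{"dx":-330,"dy":-262,"rz":0.36,"fingers":-1},{"dx":-360,"dy":-286,"rz":0.4,"fingers":-1},{"dx":-390,"dy":-310,"rz":0.43,"fingers":-1},{"dx":-420,"dy":-332,"rz":0.46,"fingers":-1},{"dx":-445,"dy":-350,"rz":0.48,"fingers":-1},{"dx":-456,"dy":-360,"rz":0.487,"fingers":-1},{"dx":-456,"dy":-360,"rz":0.487,"fingers":-1},{"dx":-456,"dy":-360,"rz":0.487,"fingers":-1}]}}

```text
$.rows[0]: bad value
```

>>> {"method": "play_rows", "body": {"rows": [{"dx":-30,"dy":-24,"dz":0,"rx":0,"ry":0,"rz":0.03,"fingers":-1},{"dx":-60,"dy":-48,"dz":0,"rx":0,"ry":0,"rz":0.06,"fingers":-1},{"dx":-90,"dy":-72,"dz":0,"rx":0,"ry":0,"rz":0.1,"fingers":-1},{"dx":-120,"dy":-96,"dz":0,"rx":0,"ry":0,"rz":0.13,"fingers":-1},{"dx":-150,"dy":-120,"dz":0,"rx":0,"ry":0,"rz":0.16,"fingers":-1},{"dx":-180,"dy":-144,"dz":0,"rx":0,"ry":0,"rz":0.2,"fingers":-1},{"dx":-210,"dy":-168,"dz":0,"rx":0,"ry":0,"rz":0.23,"fingers":-1},{"dx":-240,"dy":-192,"dz":0,"rx":0,"ry":0,"rz":0.26,"fingers":-1},{"dx":-270,"dy":-216,"dz":0,"rx":0,"ry":0,"rz":0.29,"fingers":-1},{"dx":-300,"dy":-240,"dz":0,"rx":0,"ry":0,"rz":0.32,"fingers":-1},{"dx":-330,"dy":-262,"dz":0,"rx":0,"ry":0,"rz":0.36,"fingers":-1},{"dx":-360,"dy":-286,"dz":0,"rx":0,"ry":0,"rz":0.4,"fingers":-1},{"dx":-390,"dy":-310,"dz":0,"rx":0,"ry":0,"rz":0.43,"fingers":-1},{"dx":-420,"dy":-332,"dz":0,"rx":0,"ry":0,"rz":0.46,"fingers":-1},{"dx":-445,"dy":-350,"dz":0,"rx":0,"ry":0,"rz":0.48,"fingers":-1},{"dx":-456,"dy":-360,"dz":0,"rx":0,"ry":0,"rz":0.487,"fingers":-1},{"dx":-456,"dy":-360,"dz":0,"rx":0,"ry":0,"rz":0.487,"fingers":-1},{"dx":-456,"dy":-360,"dz":0,"rx":0,"ry":0,"rz":0.487,"fingers":-1}]}}

```text
clock: 1.9
ee_pos: [0.517, 0.1015, 0.2393]
tool_rot: [0.399, 0.917, -0.0, -0.001]
ft_force: [-0.8, 0.1, 0.1]
width: 0.0004
grip_force: 0.0
```

>>> {"method": "play_rows", "body": {"rows": [{"dx":0,"dy":0,"dz":25,"rx":0,"ry":0,"rz":0,"fingers":-1},{"dx":0,"dy":0,"dz":50,"rx":0,"ry":0,"rz":0,"fingers":-1},{"dx":0,"dy":0,"dz":65,"rx":0,"ry":0,"rz":0,"fingers":-1},{"dx":0,"dy":0,"dz":75,"rx":0,"ry":0,"rz":0,"fingers":-1},{"dx":0,"dy":0,"dz":84,"rx":0,"ry":0,"rz":0,"fingers":-1},{"dx":0,"dy":0,"dz":84,"rx":0,"ry":0,"rz":0,"fingers":-1}]}}

```text
clock: 2.5
ee_pos: [0.5169, 0.1015, 0.1548]
tool_rot: [0.399, 0.917, -0.0, -0.001]
ft_force: [0.5, -0.4, 0.1]
width: 0.0006
grip_force: 0.0
```

```bash
cat >> h.py <<'E'
def crop(n,f,v0,v1,u0,u1,s):
    p,d=eyes.snapshot(n); cv2.imwrite('pics/'+f,cv2.resize(cv2.cvtColor(p[v0:v1,u0:u1],cv2.COLOR_RGB2BGR),None,fx=s,fy=s,interpolation=cv2.INTER_CUBIC))
def plan(phis, tang, rad=48, ax=(.580,.093), z=.155):
    "rows for the tool x along the pointer direction phi (deg, world), TCP tang mm ccw of it"
    s=r.sense(); p0=np.array(s['ee_pos']); R0=R.from_quat(s['tool_rot']); 
    for ph,t in zip(phis,tang):
        f=np.radians(ph); er=np.array([np.cos(f),np.sin(f),0]); et=np.array([-er[1],er[0],0])
        P=np.array([*ax,z])+.001*(rad*er+t*et)
        M=R.from_matrix(np.c_[er,np.cross([0,0,-1],er),[0,0,-1]])
        print(ph,t,np.round(R0.inv().apply(P-p0)*1e3,1),np.round((R0.inv()*M).as_rotvec(),3))
E
python3 - <<'E'
from h import *
crop('scene','s2.png',180,300,220,440,3.6)
print(r.sense()['ee_pos'])
plan([133,133,129,125,121,117,113,109,105,101,97,93],[36,31]+[29.5]*10)
E
```

```text
[0.517449   0.10143074 0.15555499]
133 36 [-0.8  4.   0.6] [-0. -0.  0.]
133 31 [-0.8  9.   0.6] [-0. -0.  0.]
129 29.5 [ 1.1 13.9  0.6] [-0.   -0.    0.07]
125 29.5 [ 2.8 17.5  0.6] [-0.   -0.    0.14]
121 29.5 [ 4.3 21.1  0.6] [-0.   -0.    0.21]
117 29.5 [ 5.4 24.9  0.5] [-0.    -0.     0.279]
113 29.5 [ 6.4 28.7  0.5] [-0.    -0.     0.349]
109 29.5 [ 7.  32.6  0.5] [-0.    -0.     0.419]
105 29.5 [ 7.4 36.5  0.5] [-0.    -0.     0.489]
101 29.5 [ 7.5 40.4  0.5] [-0.    -0.     0.559]
97 29.5 [ 7.3 44.3  0.5] [-0.    -0.     0.629]
93 29.5 [ 6.9 48.3  0.5] [-0.    -0.     0.698]
```

View pics/s2.png

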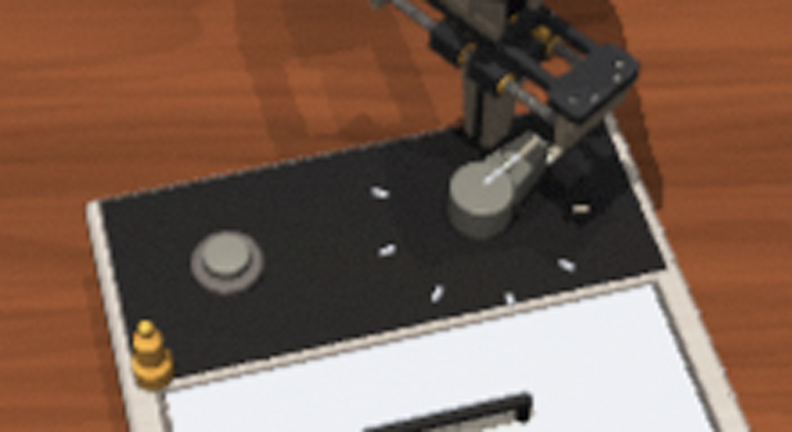

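The picture seems to show one finger left of the pointer at (485,120) and another piece near (590,110). I'll project the TCP and zoom in.

```bash
python3 - <<'E'
from h import *
c=eyes.camera_model('scene'); s=r.sense(); print(s['width'])
Rm=R.from_quat(c['attitude']); T=R.from_quat(s['tool_rot'])
p,d=eyes.snapshot('scene')
img=cv2.resize(cv2.cvtColor(p[150:260,310:440],cv2.COLOR_RGB2BGR),None,fx=5.2,fy=5.2,interpolation=cv2.INTER_CUBIC)
for o in ([0,0,25],[10,18,25],[10,-18,25],[-10,18,25],[-10,-18,25]):
    w=s['ee_pos']+T.apply(np.array(o)/1e3); q=Rm.inv().apply(w-c['xyz'])
    u=c['mtx'][0,2]+c['mtx'][0,0]*q[0]/-q[2]; v=c['mtx'][1,2]+c['mtx'][1,1]*-q[1]/-q[2]
    cv2.circle(img,(int((u-310)*5.2),int((v-150)*5.2)),4,(0,0,255),-1)
cv2.imwrite('pics/z3.png',img)
E
```

```text
0.000662669093711682
```

View pics/z3.png

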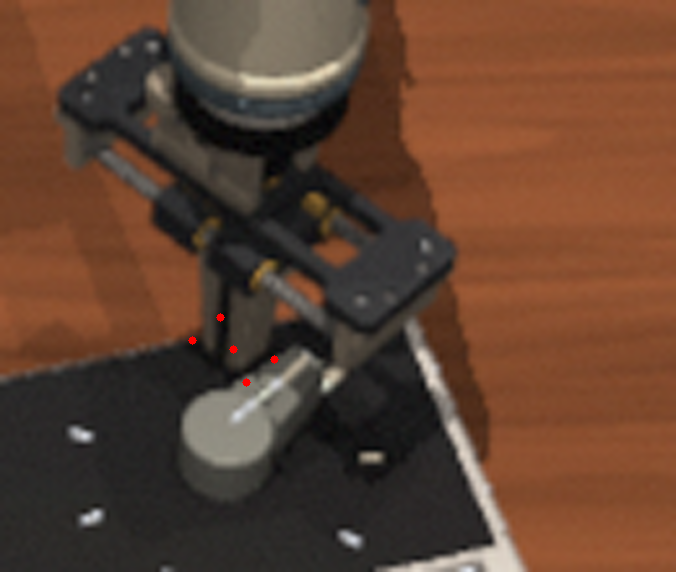

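The fingers are shut at (235,330), where predicted, just behind the pointer's flank. The piece at right, (390,290), is the end of the gripper body, well above the deck. Pushing now.

>>> {"method": "play_rows", "body": {"rows": [{"dx":-0.8,"dy":4,"dz":0,"rx":0,"ry":0,"rz":0,"fingers":-1},{"dx":-0.8,"dy":7,"dz":0,"rx":0,"ry":0,"rz":0,"fingers":-1},{"dx":-0.8,"dy":9,"dz":0,"rx":0,"ry":0,"rz":0,"fingers":-1},{"dx":0.2,"dy":11.5,"dz":0,"rx":0,"ry":0,"rz":0.035,"fingers":-1},{"dx":1.1,"dy":13.9,"dz":0,"rx":0,"ry":0,"rz":0.07,"fingers":-1},{"dx":2,"dy":15.7,"dz":0,"rx":0,"ry":0,"rz":0.105,"fingers":-1},{"dx":2.8,"dy":17.5,"dz":0,"rx":0,"ry":0,"rz":0.14,"fingers":-1},{"dx":3.6,"dy":19.3,"dz":0,"rx":0,"ry":0,"rz":0.175,"fingers":-1},{"dx":4.3,"dy":21.1,"dz":0,"rx":0,"ry":0,"rz":0.21,"fingers":-1},{"dx":4.9,"dy":23,"dz":0,"rx":0,"ry":0,"rz":0.245,"fingers":-1},{"dx":5.4,"dy":24.9,"dz":0,"rx":0,"ry":0,"rz":0.279,"fingers":-1},{"dx":5.9,"dy":26.8,"dz":0,"rx":0,"ry":0,"rz":0.314,"fingers":-1},{"dx":6.4,"dy":28.7,"dz":0,"rx":0,"ry":0,"rz":0.349,"fingers":-1},{"dx":6.7,"dy":30.6,"dz":0,"rx":0,"ry":0,"rz":0.384,"fingers":-1},{"dx":7,"dy":32.6,"dz":0,"rx":0,"ry":0,"rz":0.419,"fingers":-1},{"dx":7.2,"dy":34.5,"dz":0,"rx":0,"ry":0,"rz":0.454,"fingers":-1},{"dx":7.4,"dy":36.5,"dz":0,"rx":0,"ry":0,"rz":0.489,"fingers":-1}]}}

```text
clock: 4.3
ee_pos: [0.5394, 0.1313, 0.1557]
tool_rot: [0.61, 0.793, -0.0, -0.0]
ft_force: [-0.0, 0.1, -0.5]
width: 0.0005
grip_force: 0.0
```

```bash
python3 - <<'E'
from h import *
crop('scene','s4.png',180,300,270,440,4.2)
print(r.sense()['ee_pos'],r.sense()['ft_force'])
plan(list(range(105,60,-4)),[29.5]*20)
E
```

```text
[0.53975729 0.13155526 0.15580108] [-0.15628516 -0.18624904  0.13626245]
105 29.5 [ 0.3 -0.6  0.8] [ 0.    -0.    -0.004]
101 29.5 [2.3 2.8 0.8] [ 0.    -0.     0.065]
97 29.5 [4.  6.3 0.8] [ 0.    -0.     0.135]
93 29.5 [ 5.5 10.   0.8] [ 0.    -0.     0.205]
89 29.5 [ 6.7 13.7  0.8] [ 0.    -0.     0.275]
85 29.5 [ 7.6 17.6  0.8] [ 0.    -0.     0.345]
81 29.5 [ 8.3 21.4  0.8] [ 0.    -0.     0.414]
77 29.5 [ 8.7 25.3  0.8] [ 0.    -0.     0.484]
73 29.5 [ 8.8 29.3  0.8] [ 0.    -0.     0.554]
69 29.5 [ 8.7 33.2  0.8] [ 0.    -0.     0.624]
65 29.5 [ 8.2 37.1  0.8] [ 0.    -0.     0.694]
61 29.5 [ 7.5 41.   0.8] [ 0.    -0.     0.764]
```

View pics/s4.png

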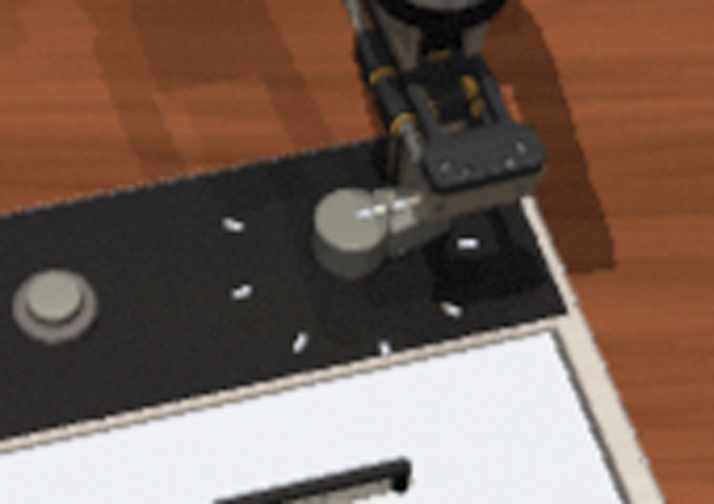

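The pointer now aims at the second mark (465,243), clear of the finger. Second click.

>>> {"method": "play_rows", "body": {"rows": [{"dx":1.2,"dy":1.4,"dz":0,"rx":0,"ry":0,"rz":0.035,"fingers":-1},{"dx":2.3,"dy":2.8,"dz":0,"rx":0,"ry":0,"rz":0.065,"fingers":-1},{"dx":3.2,"dy":4.5,"dz":0,"rx":0,"ry":0,"rz":0.1,"fingers":-1},{"dx":4,"dy":6.3,"dz":0,"rx":0,"ry":0,"rz":0.135,"fingers":-1},{"dx":4.8,"dy":8.1,"dz":0,"rx":0,"ry":0,"rz":0.17,"fingers":-1},{"dx":5.5,"dy":10,"dz":0,"rx":0,"ry":0,"rz":0.205,"fingers":-1},{"dx":6.1,"dy":11.8,"dz":0,"rx":0,"ry":0,"rz":0.24,"fingers":-1},{"dx":6.7,"dy":13.7,"dz":0,"rx":0,"ry":0,"rz":0.275,"fingers":-1},{"dx":7.2,"dy":15.6,"dz":0,"rx":0,"ry":0,"rz":0.31,"fingers":-1},{"dx":7.6,"dy":17.6,"dz":0,"rx":0,"ry":0,"rz":0.345,"fingers":-1},{"dx":8,"dy":19.5,"dz":0,"rx":0,"ry":0,"rz":0.38,"fingers":-1},{"dx":8.3,"dy":21.4,"dz":0,"rx":0,"ry":0,"rz":0.414,"fingers":-1},{"dx":8.5,"dy":23.3,"dz":0,"rx":0,"ry":0,"rz":0.45,"fingers":-1},{"dx":8.7,"dy":25.3,"dz":0,"rx":0,"ry":0,"rz":0.484,"fingers":-1},{"dx":8.8,"dy":27.3,"dz":0,"rx":0,"ry":0,"rz":0.52,"fingers":-1},{"dx":8.8,"dy":29.3,"dz":0,"rx":0,"ry":0,"rz":0.554,"fingers":-1},{"dx":8.8,"dy":31.2,"dz":0,"rx":0,"ry":0,"rz":0.59,"fingers":-1},{"dx":8.7,"dy":33.2,"dz":0,"rx":0,"ry":0,"rz":0.624,"fingers":-1},{"dx":8.5,"dy":35.1,"dz":0,"rx":0,"ry":0,"rz":0.66,"fingers":-1},{"dx":8.2,"dy":37.1,"dz":0,"rx":0,"ry":0,"rz":0.694,"fingers":-1}]}}

```text
clock: 6.35
ee_pos: [0.5729, 0.1491, 0.1556]
tool_rot: [0.843, 0.538, -0.0, -0.0]
ft_force: [0.2, 0.1, -0.5]
width: 0.0001
grip_force: 0.1
```

```bash
python3 - <<'E'
from h import *
s=r.sense();print(s['ee_pos'],s['ft_force'],s['joints'])
plan(list(range(65,20,-4)),[29.5]*20)
E
```

```text
[0.57288395 0.14906484 0.15563521] [ 0.16209811  0.08762296 -0.45836954] [2.51763186e-01 3.94121083e-01 1.77968838e+00 5.56404471e-04
 9.68186366e-01 6.85200460e-01]
65 29.5 [0.2 0.6 0.6] [-0.001 -0.     0.003]
61 29.5 [2.1 4.1 0.6] [-0.001 -0.     0.072]
57 29.5 [3.8 7.6 0.6] [-0.001 -0.     0.142]
53 29.5 [ 5.3 11.3  0.6] [-0.001 -0.     0.212]
49 29.5 [ 6.4 15.   0.6] [-0.001 -0.     0.282]
45 29.5 [ 7.3 18.9  0.6] [-0.001  0.     0.352]
41 29.5 [ 8.  22.7  0.6] [-0.001  0.     0.421]
37 29.5 [ 8.4 26.7  0.6] [-0.001  0.     0.491]
33 29.5 [ 8.5 30.6  0.6] [-0.001  0.     0.561]
29 29.5 [ 8.3 34.5  0.6] [-0.001  0.     0.631]
25 29.5 [ 7.8 38.4  0.6] [-0.001  0.     0.701]
21 29.5 [ 7.1 42.3  0.6] [-0.001  0.     0.771]
```

No contact force, so it snapped to the third mark. Third click.

>>> {"method": "play_rows", "body": {"rows": [{"dx":1.2,"dy":2.4,"dz":0,"rx":0,"ry":0,"rz":0.036,"fingers":-1},{"dx":2.1,"dy":4.1,"dz":0,"rx":0,"ry":0,"rz":0.072,"fingers":-1},{"dx":3,"dy":5.8,"dz":0,"rx":0,"ry":0,"rz":0.107,"fingers":-1},{"dx":3.8,"dy":7.6,"dz":0,"rx":0,"ry":0,"rz":0.142,"fingers":-1},{"dx":4.6,"dy":9.4,"dz":0,"rx":0,"ry":0,"rz":0.177,"fingers":-1},{"dx":5.3,"dy":11.3,"dz":0,"rx":0,"ry":0,"rz":0.212,"fingers":-1},{"dx":5.9,"dy":13.1,"dz":0,"rx":0,"ry":0,"rz":0.247,"fingers":-1},{"dx":6.4,"dy":15,"dz":0,"rx":0,"ry":0,"rz":0.282,"fingers":-1},{"dx":6.9,"dy":17,"dz":0,"rx":0,"ry":0,"rz":0.317,"fingers":-1},{"dx":7.3,"dy":18.9,"dz":0,"rx":0,"ry":0,"rz":0.352,"fingers":-1},{"dx":7.7,"dy":20.8,"dz":0,"rx":0,"ry":0,"rz":0.386,"fingers":-1},{"dx":8,"dy":22.7,"dz":0,"rx":0,"ry":0,"rz":0.421,"fingers":-1},{"dx":8.2,"dy":24.7,"dz":0,"rx":0,"ry":0,"rz":0.456,"fingers":-1},{"dx":8.4,"dy":26.7,"dz":0,"rx":0,"ry":0,"rz":0.491,"fingers":-1},{"dx":8.5,"dy":28.6,"dz":0,"rx":0,"ry":0,"rz":0.526,"fingers":-1},{"dx":8.5,"dy":30.6,"dz":0,"rx":0,"ry":0,"rz":0.561,"fingers":-1},{"dx":8.4,"dy":32.5,"dz":0,"rx":0,"ry":0,"rz":0.596,"fingers":-1},{"dx":8.3,"dy":34.5,"dz":0,"rx":0,"ry":0,"rz":0.631,"fingers":-1},{"dx":8.1,"dy":36.4,"dz":0,"rx":0,"ry":0,"rz":0.666,"fingers":-1},{"dx":7.8,"dy":38.4,"dz":0,"rx":0,"ry":0,"rz":0.701,"fingers":-1}]}}

```text
clock: 8.35
ee_pos: [0.6113, 0.1398, 0.1556]
tool_rot: [0.976, 0.216, 0.0, -0.0]
ft_force: [0.2, 0.4, 0.4]
width: -0.0
grip_force: 0.0
```

```bash
python3 - <<'E'
from h import *
s=r.sense();print(s['ee_pos'],s['ft_force'])
crop('top','t5.png',190,290,230,385,5)
plan(list(range(25,-16,-4)),[29.5]*20)
E
```

```text
[0.61130396 0.13980819 0.15563604] [0.24770558 0.42496673 0.37923943]
25 29.5 [-0.4 -0.6  0.7] [ 0.    -0.    -0.002]
21 29.5 [1.6 2.8 0.7] [ 0.    -0.     0.067]
17 29.5 [3.3 6.4 0.7] [ 0.    -0.     0.137]
13 29.5 [ 4.8 10.   0.7] [ 0.    -0.     0.207]
9 29.5 [ 5.9 13.8  0.7] [ 0.    -0.     0.277]
5 29.5 [ 6.9 17.6  0.7] [ 0.    -0.     0.347]
1 29.5 [ 7.5 21.5  0.7] [ 0.    -0.     0.417]
-3 29.5 [ 7.9 25.4  0.7] [ 0.    -0.     0.486]
-7 29.5 [ 8.1 29.3  0.7] [ 0.    -0.     0.556]
-11 29.5 [ 7.9 33.2  0.7] [ 0.    -0.     0.626]
-15 29.5 [ 7.5 37.2  0.7] [ 0.    -0.     0.696]
```

View pics/t5.png

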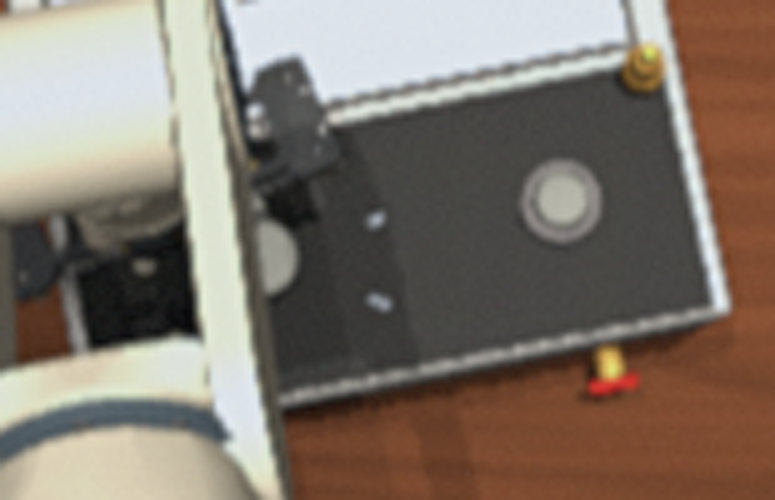

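The arm hides the pointer here, but there's no resistance on the finger, so it has clicked to the fourth mark. I'll do the last click more slowly and stop just past halfway.

>>> {"method": "play_rows", "body": {"rows": [{"dx":0.6,"dy":1.1,"dz":0,"rx":0,"ry":0,"rz":0.032,"fingers":-1},{"dx":1.6,"dy":2.8,"dz":0,"rx":0,"ry":0,"rz":0.067,"fingers":-1},{"dx":2.5,"dy":4.6,"dz":0,"rx":0,"ry":0,"rz":0.102,"fingers":-1},{"dx":3.3,"dy":6.4,"dz":0,"rx":0,"ry":0,"rz":0.137,"fingers":-1},{"dx":4.1,"dy":8.2,"dz":0,"rx":0,"ry":0,"rz":0.172,"fingers":-1},{"dx":4.8,"dy":10,"dz":0,"rx":0,"ry":0,"rz":0.207,"fingers":-1},{"dx":5.4,"dy":11.9,"dz":0,"rx":0,"ry":0,"rz":0.242,"fingers":-1},{"dx":5.9,"dy":13.8,"dz":0,"rx":0,"ry":0,"rz":0.277,"fingers":-1},{"dx":6.4,"dy":15.7,"dz":0,"rx":0,"ry":0,"rz":0.312,"fingers":-1},{"dx":6.9,"dy":17.6,"dz":0,"rx":0,"ry":0,"rz":0.347,"fingers":-1},{"dx":7.2,"dy":19.5,"dz":0,"rx":0,"ry":0,"rz":0.382,"fingers":-1},{"dx":7.5,"dy":21.5,"dz":0,"rx":0,"ry":0,"rz":0.417,"fingers":-1},{"dx":7.7,"dy":23.4,"dz":0,"rx":0,"ry":0,"rz":0.452,"fingers":-1},{"dx":7.9,"dy":25.4,"dz":0,"rx":0,"ry":0,"rz":0.486,"fingers":-1},{"dx":8,"dy":26.4,"dz":0,"rx":0,"ry":0,"rz":0.504,"fingers":-1},{"dx":8,"dy":27.4,"dz":0,"rx":0,"ry":0,"rz":0.521,"fingers":-1},{"dx":8,"dy":28.3,"dz":0,"rx":0,"ry":0,"rz":0.538,"fingers":-1},{"dx":8.1,"dy":29.3,"dz":0,"rx":0,"ry":0,"rz":0.556,"fingers":-1},{"dx":8,"dy":30.3,"dz":0,"rx":0,"ry":0,"rz":0.574,"fingers":-1},{"dx":8,"dy":30.3,"dz":0,"rx":0,"ry":0,"rz":0.574,"fingers":-1}]}}

```text
clock: 10.4
ee_pos: [0.6314, 0.1153, 0.1556]
tool_rot: [0.998, -0.069, 0.0, 0.0]
ft_force: [1.2, 2.8, -0.0]
width: 0.0007
grip_force: 1.2
```

```bash
python3 - <<'E'
from h import *
s=r.sense();print(s['ee_pos'],s['ft_force'])
crop('scene','s6.png',180,300,270,440,4.2)
plan([-8,-10,-12,-14],[29.5]*4)
E
```

```text
[0.63144796 0.11527372 0.15560832] [ 1.21857762  2.79961093 -0.00739877]
-8 29.5 [ 0.2 -0.3  0.6] [ 0.    -0.     0.002]
-10 29.5 [1.2 1.4 0.6] [ 0.    -0.     0.037]
-12 29.5 [2.1 3.2 0.6] [ 0.    -0.     0.072]
-14 29.5 [3.  4.9 0.6] [ 0.    -0.     0.107]
```

View pics/s6.png

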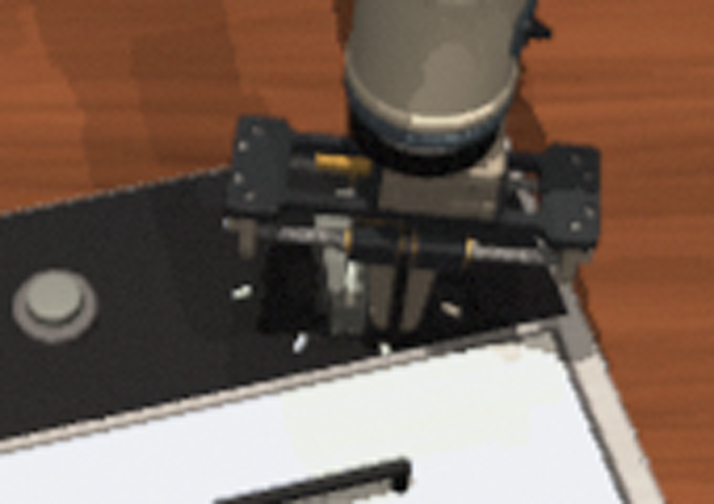

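The pointer, at about (345,300), is still against the finger with 3 N on it, halfway between mark four (385,348) and mark five (300,342). I'll nudge it on in 0.5° steps.

>>> {"method": "play_rows", "body": {"rows": [{"dx":0.3,"dy":0.5,"dz":0,"rx":0,"ry":0,"rz":0.01,"fingers":-1},{"dx":0.6,"dy":1,"dz":0,"rx":0,"ry":0,"rz":0.02,"fingers":-1},{"dx":0.9,"dy":1.5,"dz":0,"rx":0,"ry":0,"rz":0.03,"fingers":-1},{"dx":1.2,"dy":2,"dz":0,"rx":0,"ry":0,"rz":0.04,"fingers":-1}]}}

```text
clock: 10.85
ee_pos: [0.6322, 0.1131, 0.1556]
tool_rot: [0.996, -0.089, 0.0, 0.0]
ft_force: [-0.7, -0.1, -0.1]
width: 0.0005
grip_force: 0.0
```

It snapped on to the next mark and the finger is free. Back off, lift and move above the button.

>>> {"method": "play_rows", "body": {"rows": [{"dx":1.2,"dy":-4,"dz":0,"rx":0,"ry":0,"rz":0.04,"fingers":-1},{"dx":1.2,"dy":-5,"dz":-15,"rx":0,"ry":0,"rz":0.04,"fingers":-1},{"dx":1.2,"dy":-5,"dz":-45,"rx":0,"ry":0,"rz":0.04,"fingers":-1},{"dx":1.2,"dy":-5,"dz":-75,"rx":0,"ry":0,"rz":0.04,"fingers":-1},{"dx":4,"dy":15,"dz":-85,"rx":0,"ry":0,"rz":0.04,"fingers":-1},{"dx":8,"dy":45,"dz":-85,"rx":0,"ry":0,"rz":0.04,"fingers":-1},{"dx":12,"dy":80,"dz":-85,"rx":0,"ry":0,"rz":0.04,"fingers":-1},{"dx":16,"dy":115,"dz":-85,"rx":0,"ry":0,"rz":0.04,"fingers":-1},{"dx":20,"dy":150,"dz":-85,"rx":0,"ry":0,"rz":0.04,"fingers":-1},{"dx":21,"dy":178,"dz":-85,"rx":0,"ry":0,"rz":0.04,"fingers":-1},{"dx":22,"dy":191,"dz":-85,"rx":0,"ry":0,"rz":0.04,"fingers":-1},{"dx":22,"dy":191,"dz":-85,"rx":0,"ry":0,"rz":0.04,"fingers":-1},{"dx":22,"dy":191,"dz":-85,"rx":0,"ry":0,"rz":0.04,"fingers":-1}]}}

```text
clock: 12.15
ee_pos: [0.6203, -0.0778, 0.241]
tool_rot: [0.994, -0.108, 0.0, -0.0]
ft_force: [0.9, 0.3, 0.5]
width: 0.0003
grip_force: 0.0
```

```bash
python3 - <<'E'
from h import *
crop('scene','s7.png',180,300,230,440,3.6)
s=r.sense();print(s['ee_pos'],R.from_quat(s['tool_rot']).inv().apply(np.array([.619,-.077,.167])-s['ee_pos'])*1e3)
E
```

```text
[ 0.62032044 -0.07731795  0.24086465] [-1.36728716e+00  2.29935932e-03  7.38644842e+01]
```

View pics/s7.png

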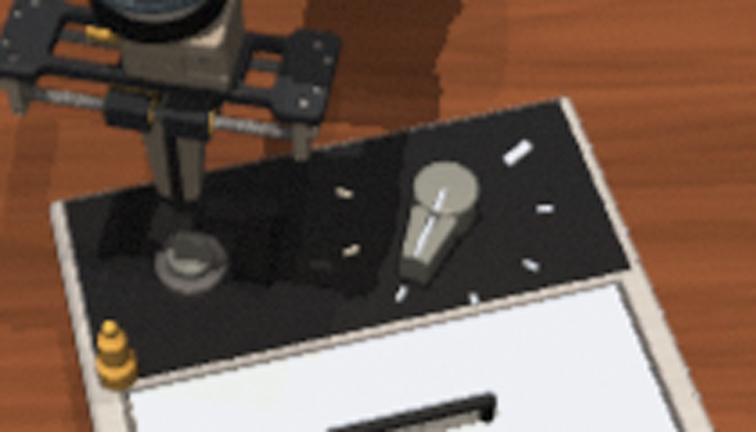

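The pointer rests on the fifth mark at (401,293), counting from the long one at (517,152). The fingers hang over the button at (190,255). Pressing.

>>> {"method": "play_rows", "body": {"rows": [{"dx":-1,"dy":0,"dz":25,"rx":0,"ry":0,"rz":0,"fingers":-1},{"dx":-1,"dy":0,"dz":50,"rx":0,"ry":0,"rz":0,"fingers":-1},{"dx":-1,"dy":0,"dz":65,"rx":0,"ry":0,"rz":0,"fingers":-1},{"dx":-1,"dy":0,"dz":71,"rx":0,"ry":0,"rz":0,"fingers":-1},{"dx":-1,"dy":0,"dz":74,"rx":0,"ry":0,"rz":0,"fingers":-1},{"dx":-1,"dy":0,"dz":76,"rx":0,"ry":0,"rz":0,"fingers":-1},{"dx":-1,"dy":0,"dz":78,"rx":0,"ry":0,"rz":0,"fingers":-1},{"dx":-1,"dy":0,"dz":79.5,"rx":0,"ry":0,"rz":0,"fingers":-1},{"dx":-1,"dy":0,"dz":79.5,"rx":0,"ry":0,"rz":0,"fingers":-1}]}}

```text
clock: 13.1
ee_pos: [0.6197, -0.078, 0.1617]
tool_rot: [0.994, -0.108, 0.001, -0.0]
ft_force: [-0.8, 3.2, 5.1]
width: 0.0002
grip_force: 2.3
```

>>> {"method": "play_rows", "body": {"rows": [{"dx":0,"dy":0,"dz":0.7,"rx":0,"ry":0,"rz":0,"fingers":-1},{"dx":0,"dy":0,"dz":1.4,"rx":0,"ry":0,"rz":0,"fingers":-1},{"dx":0,"dy":0,"dz":1.4,"rx":0,"ry":0,"rz":0,"fingers":-1}]}}

```text
clock: 13.4
ee_pos: [0.6198, -0.078, 0.1613]
tool_rot: [0.994, -0.108, 0.001, -0.0]
ft_force: [-3.8, 4.2, 13.3]
width: 0.0002
grip_force: 6.8
```

Force rises sharply at the stop, so the button is fully down. Now release and retreat upward.

>>> {"method": "play_rows", "body": {"rows": [{"dx":0,"dy":0,"dz":-2,"rx":0,"ry":0,"rz":0,"fingers":-1},{"dx":0,"dy":0,"dz":-6,"rx":0,"ry":0,"rz":0,"fingers":-1},{"dx":0,"dy":0,"dz":-15,"rx":0,"ry":0,"rz":0,"fingers":-1},{"dx":0,"dy":0,"dz":-40,"rx":0,"ry":0,"rz":0,"fingers":-1},{"dx":0,"dy":0,"dz":-70,"rx":0,"ry":0,"rz":0,"fingers":-1},{"dx":-20,"dy":0,"dz":-100,"rx":0,"ry":0,"rz":0,"fingers":-1},{"dx":-60,"dy":0,"dz":-120,"rx":0,"ry":0,"rz":0,"fingers":-1},{"dx":-100,"dy":0,"dz":-130,"rx":0,"ry":0,"rz":0,"fingers":-1},{"dx":-120,"dy":0,"dz":-130,"rx":0,"ry":0,"rz":0,"fingers":-1},{"dx":-120,"dy":0,"dz":-130,"rx":0,"ry":0,"rz":0,"fingers":-1},{"dx":-120,"dy":0,"dz":-130,"rx":0,"ry":0,"rz":0,"fingers":-1}]}}

```text
clock: 14.5
ee_pos: [0.5024, -0.0526, 0.2902]
tool_rot: [0.994, -0.108, 0.001, 0.0]
ft_force: [0.4, 0.5, -0.2]
width: 0.0008
grip_force: 0.0
```

```bash
python3 - <<'E'
from h import *
snap('scene','s8.png')
E
```

```text
(no output)
```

View pics/s8.png

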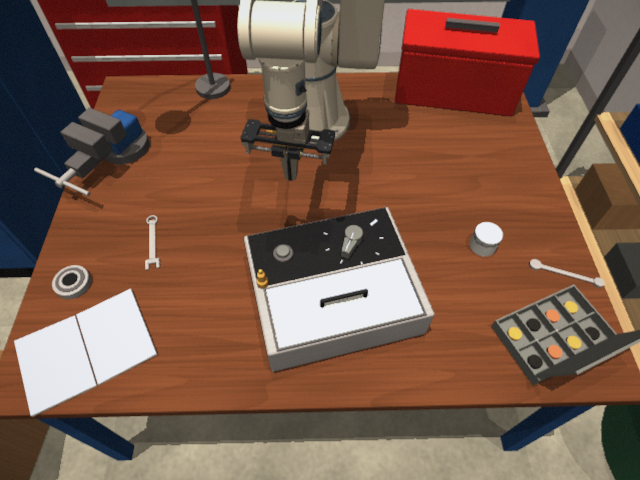

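The selector still points at the fifth mark (342,262), the button at (283,252) is up, nothing else has moved, and the arm is clear.

```bash
python3 -c "
from cell import r
print(r.hand_in())"
```

```text
the job is handed in; nothing more can be done
None
```

The selector was clicked from the first to the fifth mark, the start button was pressed fully and came back up, nothing else moved in the final picture, the arm ended clear, and the job is handed in (no verdict was returned).

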